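# Find the key that fits the pressure vessel's nut and tighten it

### The job

Close the steel pressure vessel: try the box keys from the white stand on its hex nut to find the one that fits - one is too small to go on, one is so big that it slips round - and put any that do not fit back upright in the stand. With the key that fits pushed fully down on the nut, turn the nut clockwise until it comes up tight. Finish there, still holding the key fully seated on the nut, and leave everything else on the bench where it is.

Things in the scene. Friction and masses are not known exactly. Their poses are not given: they have to be found in the camera images.
- key_1_grip (a point): One of three steel box keys, alike outside, mouth down: round socket 38 mm across, 42 mm tall, cone to 48 mm, then a square shank 20x20 mm up to 92 mm above the mouth rim. This point is on the axis, mid-shank, 70 mm above the rim: grip here across two opposite flats. z up, x and y square to the shank's flats. Its hex bore is hidden while it stands: too small, fitting or too large for the nut, not told which.
- key_2_grip (a point): Second key, outside the same as key 1; same point and axes. In every key two opposite flats of the hex bore are square to the key's x axis, so the bore lines up with the nut when their x axes agree to a multiple of 60 degrees. Bores are 17 mm deep with a 1 mm lead-in bevel. The fitting bore is 23 mm across flats: 0.5 mm play all round the nut, about 5 degrees of free turn each way. Which key has it is not told.
- key_3_grip (a point): Third key, outside the same as key 1; same point and axes; about 0.3 kg each. The too small bore (17.5 mm across flats) stops on the top of the nut, its rim 13 to 14 mm above the washer. The too large one (28 mm) drops right down to the washer but turns round the nut's corners without gripping. Which key is which is not told.
- nut_top (a point): Centre of the top of the hex nut (22 mm across flats, 14 mm tall, top corners bevelled) on the lid of the steel pressure vessel (86 mm across, bolted down, gauge at its back). z up; two opposite flats are square to x; the axes turn with the nut. A seated key's rim rests on the 45 mm washer 14 mm below this point, its grip point then 56 mm above this point.
- nut (a joint): Turn of the nut, rad; grows clockwise seen from above. 0 is fully tight: there it meets a hard stop. It starts loose, between -0.75 and -0.4, stays where it is left, and turns with a drag of about 0.25 N m.
- stand_place_1 (a point): Centre of the floor of one of three round recesses in the white key stand (block 72x250x22 mm, fixed): recesses 43 mm across, 10 mm deep, 80 mm apart in a row along the stand's y axis, floor 12 mm above the bench. At the start a key stands in each, in any order. z up.
- stand_place_2 (a point): The same for the middle recess of the key stand.
- stand_place_3 (a point): The same for the other end recess of the key stand.
- beaker: Bystander, to be left alone: empty glass beaker, 45 mm across, 52 mm tall; origin at its underside.
- dropper_bottle: Bystander, to be left alone: white plastic dropper bottle, 41 mm across, 83 mm tall; origin at its underside.
- timer: Bystander, to be left alone: bench timer with a small screen, 46x68x52 mm; origin at its underside.
- amber_bottle: Bystander, to be left alone: amber glass bottle with a blue cap, 57 mm across, 112 mm tall; origin at its underside.
- marker: Bystander, to be left alone: felt marker lying down, 130 mm long, 14 mm thick; origin at its underside.
- forceps: Bystander, to be left alone: metal forceps lying down, 126 mm long, 8 mm thick; origin at its underside.
There are look-alikes about, which are no part of the job. What is shaped like the part that bears key_3_grip but green is not meant.

How it is judged:
By the outcome, as a careful person would: the job done as asked, in the order asked, and still so for the second after the job is handed in, while the arm keeps its last pose, push and grip.
It also fails if it takes over 72 s, if anything falls off the work surface, if the arm or the gripper's body presses on something with over 40 N, if the wrist force passes 120 N, or if a joint passes its speed limit or range.

### The arm

A 6-joint arm with a two-finger parallel gripper is mounted at the origin on a cart in front of the work surface, level with it; the furniture and walls round the work are solid. World frame = base frame: x ahead of the robot, y to its left, z up, the work surface at z = 0. Lengths are in m, angles in rad, forces in N, time in s.
With the tool pointing down it reaches from about 0.3 to 0.775 m from the base axis. Payload 14.6 kg.
Tool frame: the origin (TCP) lies at the very end of the fingers, on their centre line; the grasp point (between the pads) lies 19 mm behind it; z points along the fingers, y is the line along which they close (so a half turn about z gives the same grasp; the last joint's range is limited). The gripper opens to 94 mm and grips with 3 to 60 N. Pads are 16 mm wide; open, the fingers measure 119 mm over their backs; the gripper's body (75 mm by 177 mm) begins 78 mm behind the grasp point.
Start: joints at [1.116, 0.3, 1.521, -0, 1.321, -0.067], TCP at [0.208, 0.509, 0.184] pointing down, gripper open.
Joint ranges: [-3.03, 3.03], [-0.79, 2.21], [0.23, 2.52], [-1.04, 4.18], [0, 3.07], [-2.55, 2.55]. Speed limits (rad/s): [2.22, 2.22, 2.57, 3.14, 3.14, 3.14].

### API

Orientations are given as [roll, pitch, yaw] about the fixed x, y, z axes, in that order (R = Rz(yaw) Ry(pitch) Rx(roll)).
In Python, from station import ctrl gives the robot as it stands.
- The arm moves only by the tool move_arm, never from a script. Its argument "increments" is a list of rows, each a list of 7 numbers: the opening, from 0 (shut) to 1 (fully open), then the shift along the tool's x, y, z in units of 50 mm (1.0 is 50 mm), then the turn, a rotation vector about the tool's x, y, z in rad. In form: [[claw, tx, ty, tz, rx, ry, rz], ...]. A call has 1 to 20 rows; each row shifts and turns the commanded pose from where the row before left it, along the tool's axes as they then stand; what a row does not reach is not made up. A row lasts 1/10 s, in which the tool goes at most 50 mm and 8.59 degrees, less where a joint would pass 70% of its speed; a pose out of reach is approached as far as the arm can. A call is refused whole if a number of a shift passes 1 or a number of a turn 0.15, either way. A call with a gripper value outside its range is refused whole. The fingers move at their own pace and stop on an object; "force" is the grip in N (left out, the last holds). Time passes only in rows, so rows that do not move let the fingers close. It gives the time, the measured TCP pose, the force, the opening and the grip force at its end, in the units of the state.
- ctrl.get_obs(): the state, without advancing time (a new reading comes with each control period).
- ctrl.camera(name): name is "scene" or "top" or "wrist"; returns a dict with "color" (400x640x3 uint8, blue, green, red), "K" (3x3 intrinsics, pixels), "pose" (4x4, takes a point from camera to world coordinates); the wrist camera has in their place "tool_from_camera" (4x4, takes a point from camera to tool coordinates, whose origin is the TCP and whose axes are the flange's). Camera axes: x right, y down, z forward; pixel columns grow to the right and rows downward; lengths in m; the calibration is good to about 2 mm. A picture is of the moment at which its call begins: read the wrist's pose just before it. There is no depth.
- ctrl.hand_in(): hands the job in; it is judged then, once.
Trained networks look in a picture, given as the dict that the camera call returned (one of the last four; its "shot" number tells which), for a name from the list of things; names that differ only in an ending like _2 or _b are one class to them, and where a whole thing is asked for, a point or a joint stands for the part that bears it (a point fixed in the world has none). Each returns a list of dicts, best first, with "conf" (0 to 1); they miss things now and then, are a little off and sometimes report something else, mostly with a low value. They report only what shows in the picture. A call takes as long as a camera call. They do not tell look-alikes from the thing itself.
- ctrl.cut_out(name, picture): "mask" (400x640 bool, what is visible of it) and "centre" ([row, column] in pixels, amid what is visible of it).
The state is a dict: "time_s": time; "qpos": joint angles; "joint_vel": joint speeds; "tau": joint torques, N m; "ee_pos": TCP position; "eef_rot": TCP orientation; "force": force on the tool from outside, world axes, zero at the start; "moment": the same for the moment, N m; "grip_width": finger opening in m; "grip_force": force on a finger pad.
Only numpy, scipy, OpenCV 4.12 (cv2) and the standard library are available. Lean on these libraries where they do the work, as an engineer would, in place of code of your own. Each camera call takes 0.05 s, during which the arm holds its last target. There are 200 camera calls.

## Working session

There is one attempt and no reset: what is moved stays moved. The work goes in short steps, Python scripts to look and compute and a tool call to move; the robot and the scene stay as the last step left them, time stands still between calls to the robot, and variables do not carry over. Pictures are saved under pics/ and viewed, at most 10 in all, crops included, and the job is handed in when it is done.

Besides the shell and the picture viewer there is one more tool, called after "Call:" as name(argument=value, ...) on one line, values as JSON. move_arm: Moves the arm, as the interface text tells. Its arguments: {"type":"object","properties":{"increments":{"type":"array","items":{"type":"array","items":{"type":"number"}}},"force":{"type":"number"}},"required":["increments"]}

```bash
mkdir -p pics; ls; cat > h.py <<'E'
import numpy as np, cv2
from station import ctrl
def ray(p,uv):
    K=p["K"];T=p["pose"];d=T[:3,:3]@np.linalg.inv(K)@np.array([uv[0],uv[1],1.]);return T[:3,3],d
def atz(p,uv,z):
    o,d=ray(p,uv);return o+d*(z-o[2])/d[2]
def proj(p,X):
    X=np.atleast_2d(X);T=p["pose"];c=(X-T[:3,3])@T[:3,:3];u=c@np.asarray(p["K"]).T;return u[:,:2]/u[:,2:]
E
python3 - <<'E'
from h import *
for n in ("scene","top"):
    p=ctrl.camera(n);cv2.imwrite(f"pics/{n}0.png",p["color"]);print(n,p["pose"].round(3).tolist(),p["K"].round(1).tolist())
    for t in ("key_1_grip","nut_top","stand_place_1"):
        try:
            for d in ctrl.cut_out(t,p):
                x,y,w,h=cv2.boundingRect(d["mask"].astype(np.uint8));print(t,round(d["conf"],2),np.round(d["centre"]),(x,y,w,h))
        except Exception as e: print(t,e)
print(ctrl.get_obs())
E
```

```text
pics
scene [[0.68, -0.363, 0.637, -0.348], [-0.733, -0.345, 0.586, -0.767], [0.007, -0.866, -0.501, 0.821], [0.0, 0.0, 0.0, 1.0]] [[513.3, 0.0, 318.9], [0.0, 513.3, 195.0], [0.0, 0.0, 1.0]]
key_1_grip 0.57 [264. 365.] (359, 245, 15, 34)
nut_top 0.5 [203. 290.] (286, 198, 9, 8)
stand_place_1 0.98 [286. 397.] (343, 262, 108, 58)
top [[-0.015, -0.989, 0.146, 0.32], [-1.0, 0.014, -0.007, 0.079], [0.005, -0.146, -0.989, 1.451], [0.0, 0.0, 0.0, 1.0]] [[479.6, 0.0, 320.8], [0.0, 479.6, 196.8], [0.0, 0.0, 1.0]]
key_1_grip 0.66 [214. 404.] (397, 209, 17, 14)
nut_top 0.54 [210. 310.] (303, 202, 8, 9)
stand_place_1 0.79 [216. 424.] (386, 192, 87, 39)
{'time_s': 0.4, 'qpos': array([ 1.11638814e+00,  3.00003199e-01,  1.52107848e+00, -1.38588674e-05,
        1.32068659e+00, -6.65756658e-02]), 'joint_vel': array([ 0.00033598, -0.00024039, -0.00076849, -0.00091957,  0.00046275,
        0.00162939]), 'tau': array([ 2.07136186e-04, -5.31192434e+01, -3.52609706e+01,  7.07642175e-02,
        2.17899779e-02, -4.06814661e-05]), 'ee_pos': array([0.2079748 , 0.50911414, 0.18385572]), 'eef_rot': array([-3.14141654e+00,  1.71439181e-06,  2.75376356e+00]), 'force': array([ 0.20673321, -0.36242377, -0.02815832]), 'moment': array([-0.01704269,  0.04075319,  0.02907208]), 'grip_force': 0.0, 'grip_width': 0.0938745416694194}
```

View pics/scene0.png

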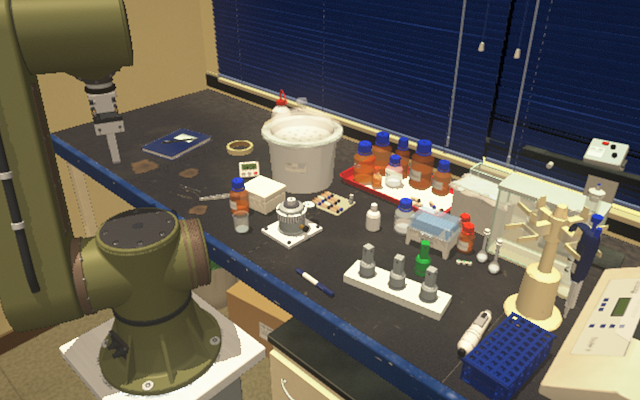

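View pics/top0.png

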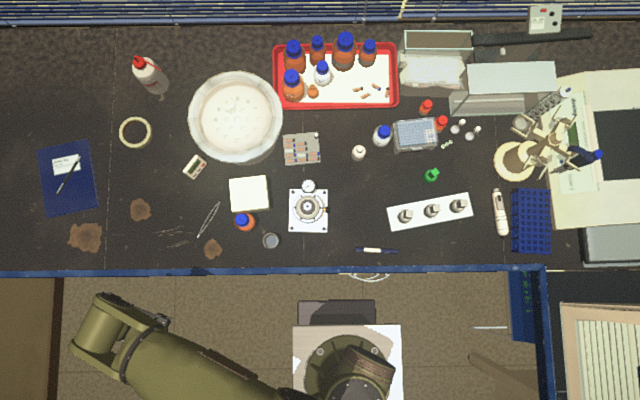

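The scene picture shows the vessel with its nut at (291,205) and the white stand at (397,287). Candidates for the keys are steel ones at scene (367,262), (398,272) and (428,285), plus a green look-alike at (423,258), which I exclude. In the top picture the keys are at (405,215), (432,210), (459,204), the green one is at (431,174) and the nut at (309,207).

```bash
python3 - <<'E'
from h import *
p=ctrl.camera("top")
for n,uv,z in (("k1",(405,215),.08),("k2",(432,210),.08),("k3",(459,204),.08),("green",(431,174),.05),("nut",(309,207),.09),("beaker",(271,241),.03),("marker",(376,250),.01),("amber",(244,222),.1),("gauge",(308,186),.1)):
    print(n,atz(p,uv,z).round(3))
# stand outline
hsv=cv2.cvtColor(p["color"],cv2.COLOR_BGR2HSV)
m=ctrl.cut_out("stand_place_1",p)[0]["mask"].astype(np.uint8)
c=max(cv2.findContours(m,0,2)[0],key=cv2.contourArea);r=cv2.boxPoints(cv2.minAreaRect(c))
print([atz(p,q,.022).round(3).tolist() for q in r])
w=ctrl.camera("wrist");print(w["tool_from_camera"].round(3).tolist(),w["K"].round(1).tolist())
big=cv2.resize(p["color"][140:270,280:480],None,fx=4,fy=4,interpolation=cv2.INTER_CUBIC);cv2.imwrite("pics/crop0.png",big)
E
```

```text
k1 [ 0.465 -0.173  0.08 ]
k2 [ 0.479 -0.251  0.08 ]
k3 [ 0.495 -0.33   0.08 ]
green [ 0.59 -0.26  0.05]
nut [0.491 0.103 0.09 ]
beaker [0.399 0.218 0.03 ]
marker [ 0.369 -0.094  0.01 ]
amber [0.45  0.287 0.1  ]
gauge [0.55  0.105 0.1  ]
[[0.499, -0.125, 0.022], [0.541, -0.377, 0.022], [0.464, -0.386, 0.022], [0.422, -0.136, 0.022]]
[[0.0, -0.972, -0.233, 0.067], [1.0, 0.0, 0.0, 0.001], [-0.0, -0.233, 0.972, -0.202], [0.0, 0.0, 0.0, 1.0]] [[276.8, 0.0, 315.1], [0.0, 276.8, 203.6], [0.0, 0.0, 1.0]]
```

View pics/crop0.png

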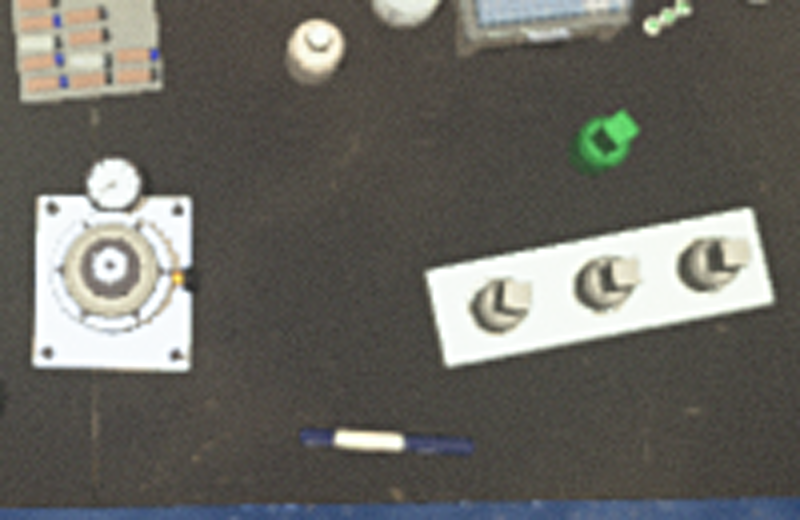

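The crop confirms the choice: three steel keys stand in the white block, with the green one apart behind it at crop (605,140). The nut is at crop (110,265). I'll move to view the nut first.

Call:
move_arm(increments=[[1,-0.69,-0.45,-0.11,0,0,0],[1,-0.69,-0.45,-0.11,0,0,0],[1,-0.69,-0.45,-0.11,0,0,0],[1,-0.69,-0.45,-0.11,0,0,0],[1,-0.69,-0.45,-0.11,0,0,0],[1,-0.69,-0.45,-0.11,0,0,0],[1,-0.69,-0.45,-0.11,0,0,0],[1,-0.69,-0.45,-0.11,0,0,0],[1,-0.69,-0.45,-0.11,0,0,0],[1,-0.69,-0.45,-0.11,0,0,0],[1,-0.69,-0.45,-0.11,0,0,0],[1,-0.69,-0.45,-0.11,0,0,0],[1,0,0,0,0,0,0],[1,0,0,0,0,0,0]])

```text
time_s: 1.95
ee_pos: [0.4892, 0.1022, 0.2497]
eef_rot: [-3.142, -0.0, 2.752]
force: [-0.1, 0.5, -0.1]
grip_width: 0.0938
grip_force: 0.0
```

```bash
cat >> h.py <<'E'
from scipy.spatial.transform import Rotation as Ro
def wrist():
    o=ctrl.get_obs();T=np.eye(4);T[:3,:3]=Ro.from_euler('xyz',o["eef_rot"]).as_matrix();T[:3,3]=o["ee_pos"]
    p=ctrl.camera("wrist");p["pose"]=T@p["tool_from_camera"];return p,o
E
python3 - <<'E'
from h import *
p,o=wrist();print(o["ee_pos"],o["eef_rot"],p["pose"][:3,3])
np.savez("w1.npz",c=p["color"],K=p["K"],pose=p["pose"])
for t in ("nut_top","key_1_grip"):
    for d in ctrl.cut_out(t,p): print(t,d["conf"],d["centre"],cv2.boundingRect(d["mask"].astype(np.uint8)))
cv2.imwrite("pics/w1.png",p["color"])
E
```

```text
[0.48918332 0.10224163 0.24972632] [-3.14153826e+00 -4.29985162e-04  2.75216272e+00] [0.42771303 0.12842944 0.4514412 ]
nut_top 0.81 [190.9, 321.1] (313, 181, 17, 18)
nut_top 0.47 [241.8, 140.5] (107, 221, 59, 32)
key_1_grip 0.76 [244.2, 141.1] (107, 221, 60, 33)
key_1_grip 0.16 [226.8, 161.6] (86, 199, 107, 58)
```

View pics/w1.png

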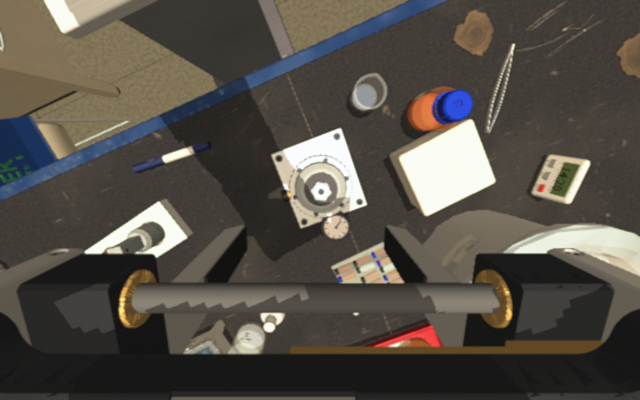

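The wrist view shows the nut at (321,190), the gauge behind it at (336,226), and the beaker at (368,92). I'll triangulate its height and then go closer.

```bash
cat >> h.py <<'E'
def tri(rs):
    A=np.zeros((3,3));b=np.zeros(3);
    for o,d in rs:
        d=d/np.linalg.norm(d);P=np.eye(3)-np.outer(d,d);A+=P;b+=P@o
    X=np.linalg.solve(A,b);return X,[np.linalg.norm(np.cross(X-o,d/np.linalg.norm(d))) for o,d in rs]
E
python3 - <<'E'
from h import *
w=dict(np.load("w1.npz"));rs=[ray(w,(321.1,190.9))]
for n in ("scene","top"):
    p=ctrl.camera(n);d=ctrl.cut_out("nut_top",p)[0];print(n,d["conf"],d["centre"]);rs.append(ray(p,d["centre"][::-1]))
print(tri(rs),tri(rs[:2]),tri([rs[0],rs[2]]))
E
```

```text
scene 0.43 [200.9, 290.7]
top 0.51 [208.6, 308.6]
(array([0.48862379, 0.10712775, 0.1035152 ]), [np.float64(0.0048169868676199434), np.float64(0.0002523001031591469), np.float64(0.004857833686957528)]) (array([0.49253834, 0.11035899, 0.10063678]), [np.float64(0.00034882624067147526), np.float64(0.0003488262406715905)]) (array([0.48817794, 0.10724752, 0.10578164]), [np.float64(0.004834612400145708), np.float64(0.00483461240014581)])
```

Call:
move_arm(increments=[[0.6,0,0,0.5,0,0,0],[0.6,0,0,0.5,0,0,0],[0.6,0,0,0.5,0,0,0],[0.6,0,0,0,0,0,0],[0.6,0,0,0,0,0,0]])

```text
time_s: 2.8
ee_pos: [0.4893, 0.1029, 0.1757]
eef_rot: [3.141, 0.0, 2.754]
force: [0.1, 0.3, 0.4]
grip_width: 0.0582
grip_force: 0.0
```

```bash
python3 - <<'E'
from h import *
p,o=wrist();print(o["ee_pos"],o["eef_rot"])
np.savez("w2.npz",c=p["color"],K=p["K"],pose=p["pose"])
for t in ("nut_top",):
    for d in ctrl.cut_out(t,p): x,y,w,h=cv2.boundingRect(d["mask"].astype(np.uint8));print(t,d["conf"],d["centre"],(x,y,w,h))
d=ctrl.cut_out("nut_top",p)[0];r,c=map(int,d["centre"])
a=cv2.resize(p["color"][r-35:r+35,c-35:c+35],(560,560),interpolation=cv2.INTER_CUBIC)
cv2.imwrite("pics/w2.png",a);print(r,c)
E
```

```text
[0.48925105 0.10290672 0.17572225] [3.14148948e+00 1.65633024e-04 2.75424444e+00]
nut_top 0.8 [206.8, 321.7] (310, 193, 24, 24)
nut_top 0.45 [236.3, 131.2] (79, 210, 91, 72)
206 321
```

View pics/w2.png

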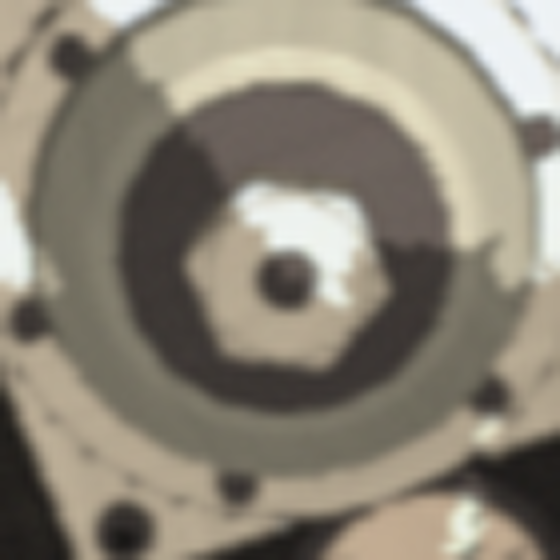

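The crop shows the nut hexagon with corners near (187,265), (243,190), (362,200), (393,288), (330,370), (215,355), and its centre near (288,278). Next I fit the hexagon.

```bash
cat > nut.py <<'E'
from h import *
from scipy.optimize import minimize
def fit(p,z,c0):
    g=cv2.GaussianBlur(p["color"],(0,0),.7).astype(float).min(2)
    def hexw(x,y,a,r): 
        t=a+np.pi/6+np.arange(6)*np.pi/3; return np.c_[x+r*np.cos(t),y+r*np.sin(t),np.full(6,z)]
    def samp(P):
        uv=proj(p,P).astype(np.float32);return cv2.remap(g.astype(np.float32),uv[None,:,0],uv[None,:,1],cv2.INTER_LINEAR)[0]
    def cost(v):
        s=0
        for f,sg in ((.88,-1),(1.12,1)):
            H=hexw(v[0],v[1],v[2],v[3]*f);k=np.linspace(.1,.9,12)[:,None]
            P=np.vstack([H[i]*(1-k)+H[(i+1)%6]*k for i in range(6)]);s+=sg*np.minimum(samp(P),170).mean()
        return s
    best=min((minimize(cost,[*c0,a,.0127],method="Nelder-Mead",options=dict(initial_simplex=np.array([[*c0,a,.0127]]+[[c0[0]+.003,c0[1],a,.0127],[c0[0],c0[1]+.003,a,.0127],[*c0,a+.2,.0127],[*c0,a,.0132]]))) for a in np.arange(0,1.04,.17)),key=lambda r:r.fun)
    return best.x,best.fun
E
python3 - <<'E'
from nut import *
w=dict(np.load("w2.npz"));w["color"]=w["c"]
for z in (.098,.103,.107):
    x,f=fit(w,z,atz(w,(322,205.75),z)[:2]);print(z,x.round(4),np.degrees(x[2])%60,f)
w1=dict(np.load("w1.npz"));w1["color"]=w1["c"];x,f=fit(w1,.103,atz(w1,(321.1,190.5),.103)[:2]);print(x,np.degrees(x[2])%60,f)
# manual corners
c=np.array([(187,265),(243,190),(362,200),(393,288),(330,370),(215,355)])/8+[286,171]-.5+.5/8*0
P=np.array([atz(w,q,.103)[:2] for q in c]);m=P.mean(0);a=np.degrees(np.arctan2(*(P-m).T[::-1]));print(m,(a-30)%60, np.linalg.norm(P-m,axis=1))
E
```

```text
0.098 [0.4934 0.1095 0.5255 0.0138] 30.10613357467933 -68.3575210571289
0.103 [0.4922 0.1098 0.5167 0.0135] 29.603027288981508 -68.36376190185547
0.107 [0.4913 0.1101 0.5141 0.0133] 29.457998976922685 -68.36132049560547
[0.49252717 0.10984957 0.572726   0.01481624] 32.81478260292033 -72.15593719482422
[0.49280005 0.10959819] [30.010384   34.50885367 25.6603714  32.50005099 31.95704522 25.05433912] [0.01304405 0.01289981 0.0138094  0.01344197 0.0133112  0.01381321]
```

Call:
move_arm(increments=[[1,-0.27,-0.73,-0.12,0,0,0],[1,-0.27,-0.73,-0.12,0,0,0],[1,-0.27,-0.73,-0.12,0,0,0],[1,-0.27,-0.73,-0.12,0,0,0],[1,-0.27,-0.73,-0.12,0,0,0],[1,-0.27,-0.73,-0.12,0,0,0],[1,-0.27,-0.73,-0.12,0,0,0],[1,-0.27,-0.73,-0.12,0,0,0],[1,-0.27,-0.73,-0.12,0,0,0],[1,0,0,0,0,0,0],[1,0,0,0,0,0,0]])

```text
time_s: 4.05
ee_pos: [0.4774, -0.2478, 0.2295]
eef_rot: [3.142, 0.001, 2.752]
force: [0.4, 0.2, 0.1]
grip_width: 0.094
grip_force: 0.0
```

```bash
python3 - <<'E'
from h import *
p,o=wrist();print(o["ee_pos"],o["eef_rot"])
np.savez("w3.npz",c=p["color"],K=p["K"],pose=p["pose"])
for t in ("key_1_grip","stand_place_1"):
    for d in ctrl.cut_out(t,p): x,y,w,h=cv2.boundingRect(d["mask"].astype(np.uint8));print(t,d["conf"],d["centre"],(x,y,w,h))
cv2.imwrite("pics/w3.png",cv2.resize(p["color"][60:260,200:460],None,fx=3,fy=3,interpolation=cv2.INTER_CUBIC))
E
```

```text
[ 0.47738352 -0.24781267  0.22952154] [3.14156010e+00 8.31115629e-04 2.75238101e+00]
key_1_grip 0.96 [161.5, 359.5] (342, 146, 34, 29)
key_1_grip 0.47 [5.3, 616.9] (599, 0, 41, 15)
stand_place_1 0.96 [181.8, 324.7] (231, 121, 165, 128)
stand_place_1 0.43 [243.5, 477.2] (460, 228, 44, 28)
```

View pics/w3.png

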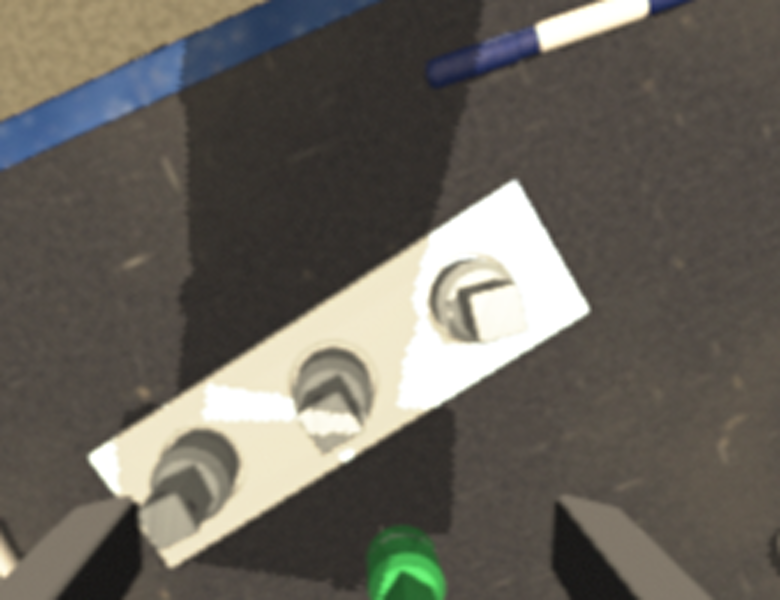

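The crop shows the stand and three keys. The right key's top has corners (468,292), (513,279), (526,325), (480,342). The middle key's top has corners (300,418), (335,392), (362,415), (330,450). The left key's top is around (168,518). The green key at (405,570) lies outside the stand.

```bash
python3 - <<'E'
from h import *
w=dict(np.load("w3.npz"))
f=lambda c:(np.array(c,float)+.5)/3-.5+[200,60]
S=np.array([atz(w,q,.022) for q in f([(517,180),(590,310),(172,568),(88,458)])])
print(S.round(4),[np.linalg.norm(S[i]-S[i-1]).round(3) for i in range(4)])
c=S.mean(0);u=(S[0]+S[1]-S[2]-S[3])[:2];u/=np.linalg.norm(u);print("c",c,"yaw y",np.degrees(np.arctan2(u[1],u[0])))
for k in (1,0,-1): print("recess",c[:2]+u*.08*k)
for n,q in (("A",[(468,292),(513,279),(526,325),(480,342)]),("B",[(300,418),(335,392),(362,415),(330,450)]),("C",[(142,512),(186,494),(197,524),(158,545)])):
    P=np.array([atz(w,x,.104)[:2] for x in f(q)]);e=np.roll(P,-1,0)-P
    print(n,P.mean(0).round(4),np.linalg.norm(e,axis=1).round(4),(np.degrees(np.arctan2(e[:,1],e[:,0]))%90).round(1))
E
```

```text
[[ 0.4242 -0.1378  0.022 ]
 [ 0.4953 -0.1252  0.022 ]
 [ 0.5404 -0.372   0.022 ]
 [ 0.4696 -0.3861  0.022 ]] [np.float64(0.252), np.float64(0.072), np.float64(0.251), np.float64(0.072)]
c [ 0.4824005  -0.25527111  0.022     ] yaw y 100.35360001774758
recess [ 0.4680227  -0.17657372]
recess [ 0.4824005  -0.25527111]
recess [ 0.49677831 -0.3339685 ]
A [ 0.4654 -0.1782] [0.018  0.0188 0.019  0.0203] [83.8 86.2 88.3 83.2]
B [ 0.4814 -0.2548] [0.0177 0.0144 0.0195 0.018 ] [14.7 26.7 26.1 19.8]
C [ 0.4954 -0.333 ] [0.0202 0.0137 0.0191 0.0157] [ 0.5 84.7  6.8 89.7]
```

Call:
move_arm(increments=[[0.7,0,0,0,0,0,0.14],[0.7,0,0,0,0,0,0.14],[0.7,0,0,0,0,0,0.14],[0.7,0,0,0,0,0,0.14],[0.7,0,0,0,0,0,0.14],[0.7,0,0,0,0,0,0.14],[0.7,0,0,0,0,0,0.14],[0.7,0,0,0,0,0,0.14],[0.7,0,0,0,0,0,0.142],[0.7,0.69,-0.17,0.5,0,0,0],[0.7,0.69,-0.17,0.5,0,0,0],[0.7,0,0,0.5,0,0,0],[0.7,0,0,0.5,0,0,0],[0.7,0,0,0,0,0,0],[0.7,0,0,0,0,0,0]])

```text
time_s: 5.7
ee_pos: [0.4662, -0.1768, 0.1298]
eef_rot: [3.141, 0.0, 1.493]
force: [-0.2, -0.1, 1.0]
grip_width: 0.066
grip_force: 0.0
```

```bash
cat > key.py <<'E'
from nut import *
def fitsq(p,z,c0,a0,sgn=1,show=False):
    """fit a 20 mm square at height z; returns x,y,yaw(mod 90): edge-gradient magnitude under the outline"""
    g=cv2.GaussianBlur(p["color"],(0,0),1.0).astype(np.float32)
    G=np.zeros(g.shape[:2],np.float32)
    for i in range(3): G=np.maximum(G,np.hypot(cv2.Sobel(g[...,i],5,1,0),cv2.Sobel(g[...,i],5,0,1)))
    G=np.minimum(G,80)
    k=np.linspace(-.009,.009,19);s=.01
    O=np.vstack([np.c_[k,0*k+s],np.c_[k,0*k-s],np.c_[0*k+s,k],np.c_[0*k-s,k]])
    def cost(v):
        c,t=np.cos(v[2]),np.sin(v[2]);P=O@np.array([[c,t],[-t,c]])+v[:2]
        uv=proj(p,np.c_[P,np.full(len(P),z)]).astype(np.float32)
        return -cv2.remap(G,uv[None,:,0],uv[None,:,1],cv2.INTER_LINEAR).mean()
    best=None
    for dx in np.arange(-.004,.0041,.001):
        for dy in np.arange(-.004,.0041,.001):
            for a in np.arange(-.3,.31,.06):
                v=np.array([c0[0]+dx,c0[1]+dy,a0+a]);f=cost(v)
                if best is None or f<best[0]: best=(f,v)
    r=minimize(cost,best[1],method="Nelder-Mead",options=dict(initial_simplex=best[1]+np.array([[0,0,0],[.001,0,0],[0,.001,0],[0,0,.05]])))
    return r.x,r.fun
def draw(p,z,v):
    im=p["color"].copy();c,t=np.cos(v[2]),np.sin(v[2]);O=np.array([(1,1),(1,-1),(-1,-1),(-1,1)])*.01
    uv=proj(p,np.c_[O@np.array([[c,t],[-t,c]])+v[:2],np.full(4,z)]);cv2.polylines(im,[(uv*16).astype(int)],True,(0,0,255),1,cv2.LINE_AA,4);return im,uv.mean(0).astype(int)
E
python3 - <<'E'
from key import *
p,o=wrist();print(o["ee_pos"],o["eef_rot"])
v,f=fitsq(p,.104,(.4654,-.1782),np.radians(85.4));print(v,np.degrees(v[2]),f)
w=dict(np.load("w3.npz"));w["color"]=w["c"]
for n,c,a in (("A",(.4654,-.1782),85.4),("B",(.4814,-.2548),21.8),("C",(.4954,-.333),0)):
    x,ff=fitsq(w,.104,c,np.radians(a));print("w3",n,x,np.degrees(x[2]),ff)
im,u=draw(p,.104,v);cv2.imwrite("pics/w4.png",cv2.resize(im[max(u[1]-70,0):u[1]+70,max(u[0]-90,0):u[0]+90],None,fx=4,fy=4,interpolation=cv2.INTER_CUBIC))
E
```

```text
[ 0.46618482 -0.17684599  0.12977398] [3.14137427e+00 5.95115441e-05 1.49265673e+00]
[ 0.46607631 -0.17841918  1.52699165] 87.49017701823136 -76.99396514892578
w3 A [ 0.46704354 -0.17837461  1.49887903] 85.87944213621691 -63.388275146484375
w3 B [ 0.48205485 -0.25561919  0.26131495] 14.972243970574679 -77.40007019042969
w3 C [ 0.49636323 -0.33548925  0.20523295] 11.758981757389801 -79.98320770263672
```

View pics/w4.png

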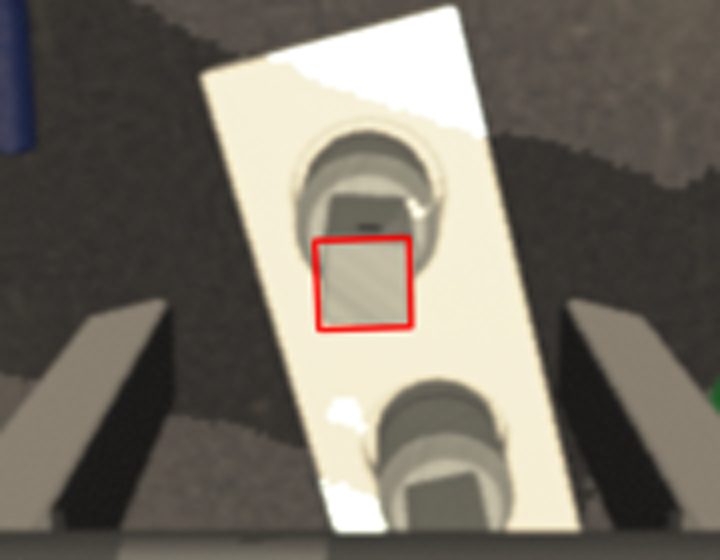

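The crop shows the red fitted square lying on key A's top at crop (365,283), midway between the fingers. I descend and grip.

Call:
move_arm(increments=[[0.7,-0.033,0,0,0,0,-0.025],[0.7,0,0,0.4,0,0,0],[0.7,0,0,0.4,0,0,0],[0.7,0,0,0.3,0,0,0],[0.7,0,0,0.195,0,0,0],[0.7,0,0,0,0,0,0],[0,0,0,0,0,0,0],[0,0,0,0,0,0,0],[0,0,0,0,0,0,0],[0,0,0,0,0,0,0],[0,0,0,0,0,0,0],[0,0,0,0,0,0,0]], force=50)

```text
time_s: 6.95
ee_pos: [0.4658, -0.1789, 0.0643]
eef_rot: [3.141, 0.0, 1.517]
force: [1.4, 0.2, -0.5]
grip_width: 0.0214
grip_force: 0.0
```

Call:
move_arm(increments=[[0,0,0,-0.2,0,0,0],[0,0,0,-0.5,0,0,0],[0,0,0,-0.8,0,0,0],[0,0,0,-1,0,0,0],[0,0,0,-0.5,0,0,0],[0,0,0,0,0,0,0],[0,0,0,0,0,0,0]])

```text
time_s: 7.65
ee_pos: [0.4654, -0.1787, 0.2136]
eef_rot: [-3.141, -0.0, 1.517]
force: [-0.2, -0.5, -3.0]
grip_width: 0.02
grip_force: 49.2
```

```bash
python3 - <<'E'
from key import *
p,o=wrist();print(o["ee_pos"],o["eef_rot"],o["force"],o["grip_width"])
# held key top: 92-53=39mm above TCP
z=o["ee_pos"][2]+.039
v,f=fitsq(p,z,o["ee_pos"][:2],o["eef_rot"][2]);print(v-np.r_[o["ee_pos"][:2],o["eef_rot"][2]],f)
im,u=draw(p,z,v);cv2.imwrite("pics/w5.png",cv2.resize(im[max(u[1]-90,0):u[1]+60,max(u[0]-95,0):u[0]+95],None,fx=4,fy=4,interpolation=cv2.INTER_CUBIC))
E
```

```text
[ 0.46540111 -0.17874811  0.21358607] [-3.14100545e+00 -2.40006631e-04  1.51679212e+00] [-0.22961822 -0.47743575 -2.9594781 ] 0.01997286598549603
[ 0.00045697 -0.00021742 -0.0319508 ] -79.5978775024414
```

View pics/w5.png

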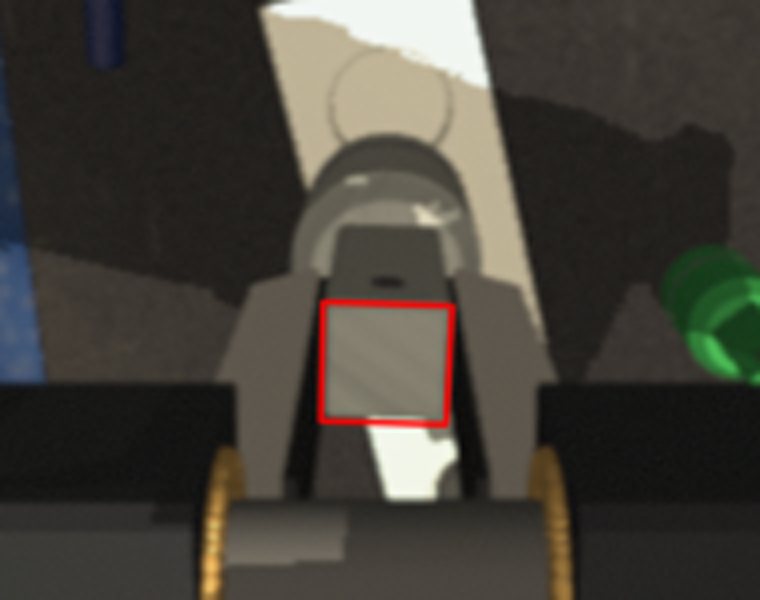

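The crop shows key A held squarely, its fitted top at crop (385,363). I carry it above the nut.

Call:
move_arm(increments=[[0,0,0,0,0,0,-0.048],[0,0.825,0.07,0,0,0,0],[0,0.825,0.07,0,0,0,0],[0,0.825,0.07,0,0,0,0],[0,0.825,0.07,0,0,0,0],[0,0.825,0.07,0,0,0,0],[0,0.825,0.07,0,0,0,0],[0,0.825,0.07,0,0,0,0],[0,0,0,0.3,0,0,0],[0,0,0,0.3,0,0,0],[0,0,0,0.2,0,0,0],[0,0,0,0,0,0,0],[0,0,0,0,0,0,0]])

```text
time_s: 9.0
ee_pos: [0.492, 0.1094, 0.174]
eef_rot: [-3.141, 0.0, 1.564]
force: [0.6, 0.0, -2.2]
grip_width: 0.0196
grip_force: 50.0
```

```bash
python3 - <<'E'
from key import *
o=ctrl.get_obs();print(o["ee_pos"],o["eef_rot"],o["force"],o["moment"])
E
```

```text
[0.49195144 0.10942129 0.1740406 ] [-3.14085307e+00  1.11302519e-04  1.56429692e+00] [ 0.64154613  0.00349989 -2.21380965] [-0.04915747  0.06521847  0.05637002]
```

Call:
move_arm(increments=[[0,0.012,0,0.1,0,0,0],[0,0,0,0.1,0,0,0],[0,0,0,0.06,0,0,0],[0,0,0,0.04,0,0,0],[0,0,0,0,0,0,0]])

```text
time_s: 9.5
ee_pos: [0.4922, 0.1103, 0.16]
eef_rot: [3.141, -0.0, 1.565]
force: [-2.7, -0.8, 6.1]
grip_width: 0.0198
grip_force: 50.0
```

Call:
move_arm(increments=[[0,0,0,0.03,0,0,0],[0,0,0,0.03,0,0,0]])

```text
time_s: 9.7
ee_pos: [0.4931, 0.1105, 0.1593]
eef_rot: [3.137, -0.001, 1.565]
force: [-8.2, -0.7, 36.8]
grip_width: 0.0195
grip_force: 50.3
```

Call:
move_arm(increments=[[0,0,0,0.03,0,0,0],[0,0,0,0.03,0,0,0]])

```text
time_s: 9.9
ee_pos: [0.4945, 0.1108, 0.1587]
eef_rot: [3.133, -0.002, 1.565]
force: [-9.4, -0.4, 56.6]
grip_width: 0.0197
grip_force: 50.8
```

Call:
move_arm(increments=[[0,0,0,-0.1,0,0,0],[0,0,0,0,0,0,0],[0,0,0,0,0,0,-0.105],[0,0,0,0,0,0,-0.105],[0,0,0,0,0,0,-0.105],[0,0,0,0,0,0,-0.105],[0,0,0,0,0,0,-0.105],[0,0,0,0,0,0,0]])

```text
time_s: 10.7
ee_pos: [0.4926, 0.1106, 0.1595]
eef_rot: [3.139, 0.0, 2.094]
force: [-2.8, 1.4, 14.2]
grip_width: 0.0192
grip_force: 50.0
```

Call:
move_arm(increments=[[0,0,0,0.03,0,0,0],[0,0,0,0.03,0,0,0]])

```text
time_s: 10.9
ee_pos: [0.4936, 0.1106, 0.1589]
eef_rot: [3.136, 0.002, 2.09]
force: [-9.6, -1.2, 47.1]
grip_width: 0.0195
grip_force: 50.5
```

Call:
move_arm(increments=[[0,0,0,-0.04,0,0,0],[0,0.02,0,0,0,0,0],[0,0,0.02,0,0,0,0],[0,-0.02,0,0,0,0,0],[0,-0.02,0,0,0,0,0],[0,0,-0.02,0,0,0,0],[0,0,-0.02,0,0,0,0],[0,0.02,0,0,0,0,0],[0,0.02,0,0,0,0,0],[0,-0.02,0.02,0,0,0,0],[0,0,0,0,0,0,0]])

```text
time_s: 12.0
ee_pos: [0.493, 0.1106, 0.1593]
eef_rot: [3.138, 0.001, 2.09]
force: [-5.6, 1.1, 23.8]
grip_width: 0.0198
grip_force: 50.1
```

Call:
move_arm(increments=[[0,0,0,0,0,0,0.105],[0,0,0,0,0,0,0.105],[0,0,0,0,0,0,0.105],[0,0,0,0,0,0,0.105],[0,0,0,0,0,0,0.105],[0,0,0,0,0,0,0],[0,0.02,0,0,0,0,0],[0,0,0.02,0,0,0,0],[0,-0.02,0,0,0,0,0],[0,-0.02,0,0,0,0,0],[0,0,-0.02,0,0,0,0],[0,0,-0.02,0,0,0,0],[0,0.02,0,0,0,0,0],[0,0.02,0,0,0,0,0],[0,-0.02,0.02,0,0,0,0],[0,0,0,0,0,0,0]])

```text
time_s: 13.6
ee_pos: [0.4934, 0.1102, 0.1593]
eef_rot: [3.137, -0.0, 1.565]
force: [-1.4, -1.6, 20.7]
grip_width: 0.0195
grip_force: 50.0
```

```bash
python3 - <<'E'
from key import *
o=ctrl.get_obs();print(o["ee_pos"],o["eef_rot"],o["force"],o["moment"])
E
```

```text
[0.4934494  0.11017231 0.15933615] [ 3.13702710e+00 -2.80659110e-04  1.56462424e+00] [-1.43659284 -1.61132498 20.71104987] [-0.54698465  0.51076878  0.00931549]
```

Key A stops on the nut's top at both possible alignments with a search around each, so it is too small. It goes back to its recess.

Call:
move_arm(increments=[[0,0,0,-0.2,0,0,0],[0,0,0,-0.5,0,0,0],[0,0,0,-0.4,0,0,0],[0,-0.825,-0.07,0,0,0,0],[0,-0.825,-0.07,0,0,0,0],[0,-0.825,-0.07,0,0,0,0],[0,-0.825,-0.07,0,0,0,0],[0,-0.825,-0.07,0,0,0,0],[0,-0.825,-0.07,0,0,0,0],[0,-0.82,-0.07,0,0,0,0.048],[0,0,0,0.5,0,0,0],[0,0,0,0.5,0,0,0],[0,0,0,0.5,0,0,0],[0,0,0,0.5,0,0,0],[0,0,0,0,0,0,0],[0,0,0,0,0,0,0]])

```text
time_s: 15.2
ee_pos: [0.4658, -0.1781, 0.1126]
eef_rot: [-3.141, -0.0, 1.517]
force: [0.5, -0.4, -2.5]
grip_width: 0.0199
grip_force: 49.9
```

Call:
move_arm(increments=[[0,0,0.008,0.35,0,0,0],[0,0,0,0.3,0,0,0],[0,0,0,0.15,0,0,0],[0,0,0,0.1,0,0,0],[0,0,0,0.04,0,0,0],[0,0,0,0,0,0,0]])

```text
time_s: 15.8
ee_pos: [0.4664, -0.1782, 0.0657]
eef_rot: [3.141, 0.0, 1.517]
force: [0.2, 0.2, -2.3]
grip_width: 0.0201
grip_force: 49.9
```

Call:
move_arm(increments=[[0,0,0,0.022,0,0,0],[0.7,0,0,0,0,0,0],[0.7,0,0,0,0,0,0],[0.7,0,0,0,0,0,0],[0.7,0,0,0,0,0,0],[0.7,0,0,-0.4,0,0,0],[0.7,0,0,-0.5,0,0,0],[0.7,0,0,-0.4,0,0,0],[0.7,0,0,0,0,0,-0.123],[0.7,0,0,0,0,0,-0.123],[0.7,0,0,0,0,0,-0.123],[0.7,-0.8,-0.09,0,0,0,0],[0.7,-0.77,-0.085,0,0,0,0],[0.7,0,0,0,0,0,0],[0.7,0,0,0,0,0,0]])

```text
time_s: 17.3
ee_pos: [0.4819, -0.2556, 0.1287]
eef_rot: [-3.141, -0.001, 1.885]
force: [-0.3, 0.5, -0.4]
grip_width: 0.0656
grip_force: 0.0
```

```bash
python3 - <<'E'
from key import *
p,o=wrist();print(o["ee_pos"],o["eef_rot"])
v,f=fitsq(p,.104,(.482,-.2556),np.radians(108));print("B",v,np.degrees(v[2]),f)
va,fa=fitsq(p,.104,(.466,-.178),np.radians(87));print("A",va,np.degrees(va[2]),fa)
im,u=draw(p,.104,v);p["color"]=im;im,_=draw(p,.104,va);cv2.imwrite("pics/w6.png",cv2.resize(im[max(u[1]-110,0):u[1]+50,max(u[0]-100,0):u[0]+100],None,fx=3.6,fy=3.6,interpolation=cv2.INTER_CUBIC))
E
```

```text
[ 0.48190568 -0.25563668  0.1287334 ] [-3.14121233e+00 -6.27669990e-04  1.88461900e+00]
B [ 0.48309356 -0.25616016  1.5892491 ] 91.0572661611708 -78.06438446044922
A [ 0.46426961 -0.17782992  1.49580324] 85.70321235794879 -74.82006072998047
```

View pics/w6.png

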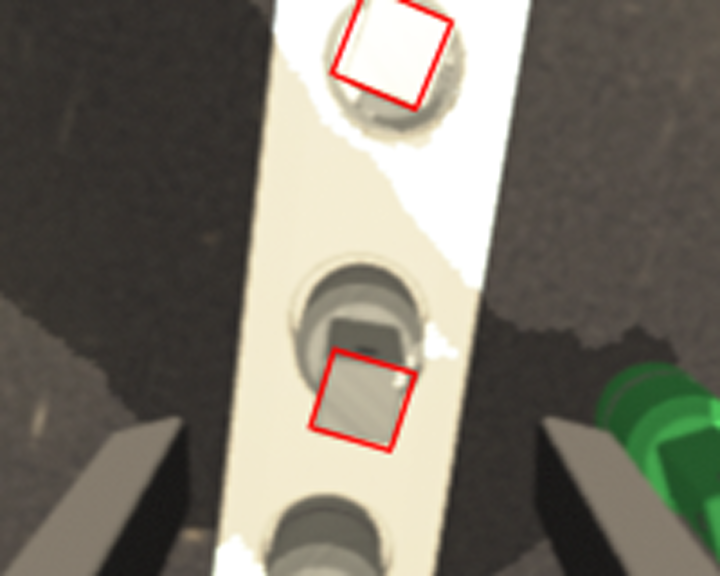

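The crop shows key A standing in its recess again at (392,55) and key B's fitted top at (362,400). B's yaw is uncertain, so I'll profile it numerically.

```bash
python3 - <<'E'
from key import *
p,o=wrist();w=dict(np.load("w3.npz"));w["color"]=w["c"]
k=np.linspace(-.009,.009,19);s=.01
O=np.vstack([np.c_[k,0*k+s],np.c_[k,0*k-s],np.c_[0*k+s,k],np.c_[0*k-s,k]]);N=np.vstack([[[0,1]]*19,[[0,-1]]*19,[[1,0]]*19,[[-1,0]]*19])
def prof(p):
    g=cv2.GaussianBlur(p["color"],(0,0),.8).astype(np.float32)
    def S(P):
        uv=proj(p,np.c_[P,np.full(len(P),.104)]).astype(np.float32);return cv2.remap(g,uv[None,:,0],uv[None,:,1],cv2.INTER_LINEAR)[0]
    r=[]
    for a in range(85,125,3):
        c,t=np.cos(np.radians(a)),np.sin(np.radians(a));R=np.array([[c,t],[-t,c]])
        b=max(((np.minimum(np.abs(S((O+N*.0015)@R+q)-S((O-N*.0015)@R+q)).max(1),60).mean()),q) for q in [np.array([.4825+i,-.2558+j]) for i in np.arange(-.004,.0041,.001) for j in np.arange(-.004,.0041,.001)])if False else max((float(np.minimum(np.abs(S((O+N*.0015)@R+q)-S((O-N*.0015)@R+q)).max(1),60).mean()),q[0],q[1]) for q in [np.array([.4825+i,-.2558+j]) for i in np.arange(-.004,.0041,.001) for j in np.arange(-.004,.0041,.001)])
        r.append((a,*np.round(b,4)))
    return r
for r in zip(prof(p),prof(w)): print(*r)
E
```

```text
(85, np.float64(41.811), np.float64(0.4835), np.float64(-0.2558)) (85, np.float64(37.0212), np.float64(0.4825), np.float64(-0.2568))
(88, np.float64(44.235), np.float64(0.4835), np.float64(-0.2568)) (88, np.float64(39.015), np.float64(0.4825), np.float64(-0.2568))
(91, np.float64(45.6833), np.float64(0.4835), np.float64(-0.2558)) (91, np.float64(40.4313), np.float64(0.4825), np.float64(-0.2568))
(94, np.float64(46.3652), np.float64(0.4825), np.float64(-0.2558)) (94, np.float64(41.591), np.float64(0.4835), np.float64(-0.2558))
(97, np.float64(48.0965), np.float64(0.4825), np.float64(-0.2558)) (97, np.float64(42.7323), np.float64(0.4835), np.float64(-0.2558))
(100, np.float64(48.1322), np.float64(0.4825), np.float64(-0.2558)) (100, np.float64(42.9394), np.float64(0.4835), np.float64(-0.2558))
(103, np.float64(46.3299), np.float64(0.4825), np.float64(-0.2558)) (103, np.float64(41.9609), np.float64(0.4835), np.float64(-0.2558))
(106, np.float64(43.4532), np.float64(0.4825), np.float64(-0.2568)) (106, np.float64(40.6003), np.float64(0.4835), np.float64(-0.2558))
(109, np.float64(42.5582), np.float64(0.4815), np.float64(-0.2568)) (109, np.float64(39.4224), np.float64(0.4835), np.float64(-0.2568))
(112, np.float64(41.0072), np.float64(0.4815), np.float64(-0.2568)) (112, np.float64(38.0477), np.float64(0.4835), np.float64(-0.2568))
(115, np.float64(38.9167), np.float64(0.4815), np.float64(-0.2568)) (115, np.float64(36.4434), np.float64(0.4835), np.float64(-0.2568))
(118, np.float64(37.5658), np.float64(0.4815), np.float64(-0.2568)) (118, np.float64(34.7603), np.float64(0.4835), np.float64(-0.2568))
(121, np.float64(36.1488), np.float64(0.4815), np.float64(-0.2568)) (121, np.float64(33.1305), np.float64(0.4835), np.float64(-0.2568))
(124, np.float64(33.8977), np.float64(0.4815), np.float64(-0.2568)) (124, np.float64(32.0669), np.float64(0.4795), np.float64(-0.2518))
```

Call:
move_arm(increments=[[0.7,0,0,0,0,0,0.0785],[0.7,0,0,0,0,0,0.0785],[0.7,-0.006,0.015,0.4,0,0,0],[0.7,0,0,0.4,0,0,0],[0.7,0,0,0.3,0,0,0],[0.7,0,0,0.18,0,0,0],[0.7,0,0,0,0,0,0],[0,0,0,0,0,0,0],[0,0,0,0,0,0,0],[0,0,0,0,0,0,0],[0,0,0,0,0,0,0],[0,0,0,0,0,0,0],[0,0,0,0,0,0,0],[0,0,0,0,0,0,0]])

```text
time_s: 18.8
ee_pos: [0.4831, -0.2556, 0.0651]
eef_rot: [3.141, 0.0, 1.729]
force: [1.5, -0.1, -0.4]
grip_width: 0.0195
grip_force: 49.9
```

Call:
move_arm(increments=[[0,0,0,-0.2,0,0,0],[0,0,0,-0.5,0,0,0],[0,0,0,-0.8,0,0,0],[0,0,0,-1,0,0,0],[0,0,0,-0.5,0,0,0],[0,0,0,0,0,0,0.081],[0,0,0,0,0,0,0.081],[0,0,0,0,0,0,0]])

```text
time_s: 19.6
ee_pos: [0.4827, -0.2555, 0.2155]
eef_rot: [-3.142, -0.0, 1.565]
force: [0.3, -0.2, -3.6]
grip_width: 0.0199
grip_force: 49.9
```

```bash
python3 - <<'E'
from key import *
p,o=wrist();print(o["ee_pos"],o["eef_rot"],o["force"],o["grip_width"])
z=o["ee_pos"][2]+.0395
v,f=fitsq(p,z,o["ee_pos"][:2],o["eef_rot"][2]);print(v-np.r_[o["ee_pos"][:2],o["eef_rot"][2]],f)
E
```

```text
[ 0.48274948 -0.25550178  0.21552921] [-3.14150040e+00 -5.94939099e-05  1.56547966e+00] [ 0.32000707 -0.21304361 -3.57878822] 0.019878131217194672
[ 0.00054634 -0.00045494 -0.00511295] -75.24443054199219
```

Call:
move_arm(increments=[[0,0.914,0.018,0,0,0,0],[0,0.914,0.018,0,0,0,0],[0,0.914,0.018,0,0,0,0],[0,0.914,0.018,0,0,0,0],[0,0.914,0.018,0,0,0,0],[0,0.914,0.018,0,0,0,0],[0,0.914,0.018,0,0,0,0],[0,0.914,0.018,0,0,0,0],[0,0,0,0.4,0,0,0],[0,0,0,0.4,0,0,0],[0,0,0,0.18,0,0,0],[0,0,0,0,0,0,0],[0,0,0,0,0,0,0]])

```text
time_s: 20.95
ee_pos: [0.492, 0.1097, 0.1669]
eef_rot: [3.141, -0.0, 1.567]
force: [-0.2, -0.3, -3.5]
grip_width: 0.0197
grip_force: 50.0
```

Call:
move_arm(increments=[[0,0,0,0.06,0,0,0],[0,0,0,0.06,0,0,0],[0,0,0,0.04,0,0,0],[0,0,0,0,0,0,0]])

```text
time_s: 21.35
ee_pos: [0.4915, 0.1099, 0.1579]
eef_rot: [-3.141, 0.0, 1.567]
force: [-0.2, -0.2, -3.9]
grip_width: 0.0198
grip_force: 50.0
```

Call:
move_arm(increments=[[0,0,0,0.04,0,0,0],[0,0,0,0.04,0,0,0],[0,0,0,0,0,0,0]])

```text
time_s: 21.65
ee_pos: [0.4915, 0.1099, 0.1538]
eef_rot: [-3.141, 0.0, 1.567]
force: [0.6, 0.8, -3.7]
grip_width: 0.0197
grip_force: 50.0
```

Call:
move_arm(increments=[[0,0,0,0.05,0,0,0],[0,0,0,0.05,0,0,0],[0,0,0,0,0,0,0]])

```text
time_s: 21.95
ee_pos: [0.4914, 0.1099, 0.1487]
eef_rot: [-3.141, 0.0, 1.567]
force: [-0.1, 0.2, -3.7]
grip_width: 0.0198
grip_force: 50.0
```

Call:
move_arm(increments=[[0,0,0,0.03,0,0,0],[0,0,0,0.03,0,0,0],[0,0,0,0.03,0,0,0],[0,0,0,0,0,0,0]])

```text
time_s: 22.35
ee_pos: [0.4922, 0.1101, 0.1468]
eef_rot: [3.139, -0.0, 1.567]
force: [-6.2, -0.6, 19.3]
grip_width: 0.0197
grip_force: 50.1
```

Call:
move_arm(increments=[[0,0,0,0.03,0,0,0],[0,0,0,0,0,0,0]])

```text
time_s: 22.55
ee_pos: [0.4925, 0.1102, 0.1466]
eef_rot: [3.138, -0.001, 1.567]
force: [-11.9, -0.9, 33.2]
grip_width: 0.0196
grip_force: 50.3
```

Call:
move_arm(increments=[[0,0,0,-0.03,0,0,0],[0,0,0,0,0,0,0.05],[0,0,0,0,0,0,0.05],[0,0,0,0,0,0,0.05],[0,0,0,0,0,0,0.05],[0,0,0,0,0,0,0]])

```text
time_s: 23.15
ee_pos: [0.493, 0.1103, 0.1468]
eef_rot: [3.137, -0.002, 1.365]
force: [-0.7, 0.3, 15.3]
grip_width: 0.0196
grip_force: 50.0
```

```bash
python3 - <<'E'
from key import *
o=ctrl.get_obs();print(o["ee_pos"],o["eef_rot"],o["force"],o["moment"])
E
```

```text
[0.4929971  0.11027916 0.14681752] [ 3.13718693e+00 -1.80937459e-03  1.36519180e+00] [-0.71434852  0.32503421 15.25732939] [0.05115856 0.32799056 0.04614915]
```

Call:
move_arm(increments=[[0,0,0,0,0,0,0.05],[0,0,0,0,0,0,0.05],[0,0,0,0,0,0,0]])

```text
time_s: 23.45
ee_pos: [0.4932, 0.1102, 0.1468]
eef_rot: [3.137, -0.002, 1.265]
force: [0.5, -0.5, 13.9]
grip_width: 0.0196
grip_force: 50.0
```

```bash
python3 - <<'E'
from key import *
o=ctrl.get_obs();print(o["ee_pos"],o["eef_rot"],o["force"],o["moment"])
E
```

```text
[0.49317089 0.11020477 0.14682518] [ 3.13693766e+00 -2.27480730e-03  1.26515793e+00] [ 0.50286932 -0.48081333 13.9303172 ] [-0.03075204  0.02118406  0.02823371]
```

Call:
move_arm(increments=[[0,0,0,0,0,0,0.08],[0,0,0,0,0,0,0.08],[0,0,0,0,0,0,0.08],[0,0,0,0,0,0,0.08]])

```text
time_s: 23.85
ee_pos: [0.4933, 0.1101, 0.1468]
eef_rot: [3.137, -0.004, 0.944]
force: [0.4, 0.1, 14.0]
grip_width: 0.0192
grip_force: 50.0
```

```bash
python3 - <<'E'
from key import *
o=ctrl.get_obs();print(o["ee_pos"],o["eef_rot"],o["force"],o["moment"])
E
```

```text
[0.49331255 0.11008387 0.14684005] [ 3.13744377 -0.0036012   0.94376098] [ 0.38557684  0.05385076 14.01403784] [-0.24257999 -0.17641689  0.19765324]
```

Call:
move_arm(increments=[[0,0,0,0,0,0,0.08],[0,0,0,0,0,0,0.08],[0,0,0,0,0,0,0.08],[0,0,0,0,0,0,0.05],[0,0,0,0,0,0,0]])

```text
time_s: 24.35
ee_pos: [0.4933, 0.11, 0.1468]
eef_rot: [3.139, -0.004, 0.655]
force: [0.6, -1.0, 13.9]
grip_width: 0.0196
grip_force: 50.0
```

```bash
python3 - <<'E'
from key import *
o=ctrl.get_obs();print(o["ee_pos"],o["eef_rot"],o["force"],o["moment"])
E
```

```text
[0.49326815 0.10997062 0.14682339] [ 3.13856872 -0.00436196  0.65509681] [ 0.56266242 -1.02787545 13.92130413] [-0.42596029 -0.01790556  0.03915602]
```

Key B drops to the washer but turns 0.9 rad without torque, so it is the large one. I'll lift it, re-measure the nut on the way, and put B back.

Call:
move_arm(increments=[[0,0,0,-0.2,0,0,0],[0,0,0,-0.6,0,0,0],[0,0,0,-0.75,0,0,0],[0,0,0,0,0,0,-0.14],[0,0,0,0,0,0,-0.14],[0,0,0,0,0,0,-0.14],[0,0,0,0,0,0,-0.14],[0,0,0,0,0,0,-0.14],[0,0,0,0,0,0,-0.14],[0,0,0,0,0,0,-0.14],[0,0,0,0,0,0,-0.093],[0,-0.8,0,0,0,0,0],[0,-0.8,0,0,0,0,0],[0,-0.6,0,0,0,0,0],[0,0,0,0,0,0,0],[0,0,0,0,0,0,0]])

```text
time_s: 25.95
ee_pos: [0.5089, 0.0011, 0.2221]
eef_rot: [-3.141, -0.0, 1.729]
force: [0.0, 0.5, -3.2]
grip_width: 0.0198
grip_force: 50.0
```

```bash
python3 - <<'E'
from key import *
p,o=wrist();print(o["ee_pos"],o["eef_rot"],o["force"])
for z in (.104,.107):
    x,f=fit(p,z,(.4922,.1100));print(z,x,np.degrees(x[2])%60,f,proj(p,[x[0],x[1],z]))
np.savez("w7.npz",c=p["color"],K=p["K"],pose=p["pose"])
E
```

```text
[0.50890872 0.00107769 0.22211882] [-3.14117803e+00 -3.34495015e-04  1.72859878e+00] [ 0.0262176   0.45447035 -3.23362189]
0.104 [0.49114421 0.1107231  0.5201092  0.01441428] 29.800061794243838 -63.78599548339844 [[314.12085655  96.40765581]]
0.107 [0.49127747 0.11031961 0.51445176 0.01426412] 29.475914666294603 -63.78522491455078 [[314.17628812  96.41923009]]
```

Call:
move_arm(increments=[[0,-0.832,-0.22,0,0,0,0],[0,-0.832,-0.22,0,0,0,0],[0,-0.832,-0.22,0,0,0,0],[0,-0.832,-0.22,0,0,0,0],[0,-0.832,-0.22,0,0,0,0],[0,-0.832,-0.22,0,0,0,0],[0,0,0,0.7,0,0,0],[0,0,0,0.7,0,0,0],[0,0,0,0.5,0,0,0],[0,0,0,0.3,0,0,0],[0,0,0,0,0,0,0],[0,0,0,0,0,0,0]])

```text
time_s: 27.2
ee_pos: [0.4839, -0.255, 0.1128]
eef_rot: [3.141, 0.0, 1.731]
force: [-0.2, -0.8, -3.8]
grip_width: 0.0194
grip_force: 50.0
```

Call:
move_arm(increments=[[0,-0.008,-0.024,0.3,0,0,0],[0,0,0,0.3,0,0,0],[0,0,0,0.15,0,0,0],[0,0,0,0.1,0,0,0],[0,0,0,0.06,0,0,0],[0,0,0,0,0,0,0]])

```text
time_s: 27.8
ee_pos: [0.4825, -0.2561, 0.0669]
eef_rot: [3.141, 0.0, 1.73]
force: [0.4, -0.3, -3.6]
grip_width: 0.0198
grip_force: 50.0
```

Call:
move_arm(increments=[[0,0,0,0.034,0,0,0],[0,0,0,0,0,0,0],[0.7,0,0,0,0,0,0],[0.7,0,0,0,0,0,0],[0.7,0,0,0,0,0,0],[0.7,0,0,0,0,0,0],[0.7,0,0,-0.4,0,0,0],[0.7,0,0,-0.5,0,0,0],[0.7,0,0,-0.4,0,0,0],[0.7,-0.8,0.013,0,0,0,0],[0.7,-0.79,0.013,0,0,0,0],[0.7,0,0,0,0,0,0],[0.7,0,0,0,0,0,0]])

```text
time_s: 29.1
ee_pos: [0.4958, -0.3346, 0.1294]
eef_rot: [-3.141, -0.001, 1.729]
force: [-0.7, -0.4, 0.1]
grip_width: 0.0658
grip_force: 0.0
```

```bash
cat > prof.py <<'E'
from key import *
k=np.linspace(-.009,.009,19);s=.01
O=np.vstack([np.c_[k,0*k+s],np.c_[k,0*k-s],np.c_[0*k+s,k],np.c_[0*k-s,k]]);N=np.repeat([[0,1],[0,-1],[1,0],[-1,0]],19,0)
def prof(p,c0,A):
    g=cv2.GaussianBlur(p["color"],(0,0),.8).astype(np.float32)
    def S(P):
        uv=proj(p,np.c_[P,np.full(len(P),.104)]).astype(np.float32);return cv2.remap(g,uv[None,:,0],uv[None,:,1],cv2.INTER_LINEAR)[0]
    d=np.arange(-.004,.0041,.001);r=[]
    for a in A:
        c,t=np.cos(np.radians(a)),np.sin(np.radians(a));R=np.array([[c,t],[-t,c]])
        r.append((*max((float(np.minimum(np.abs(S((O+N*.0015)@R+q)-S((O-N*.0015)@R+q)).max(1),60).mean()),*q) for q in [np.array(c0)+[i,j] for i in d for j in d]),a))
    return [np.round(x,4).tolist() for x in sorted(r)[::-1][:3]]
E
python3 - <<'E'
from prof import *
p,o=wrist();print(o["ee_pos"],o["eef_rot"])
w=dict(np.load("w3.npz"));w["color"]=w["c"]
print(prof(p,(.4964,-.3345),range(60,150,3)));print(prof(w,(.4964,-.3345),range(60,150,3)))
print("B",prof(p,(.4826,-.2558),range(60,150,3)))
im,u=draw(p,.104,prof(p,(.4964,-.3345),range(60,150,3))[0][1:3]+[np.radians(prof(p,(.4964,-.3345),range(60,150,3))[0][3])])
cv2.imwrite("pics/w8.png",cv2.resize(im[max(u[1]-160,0):u[1]+40,max(u[0]-100,0):u[0]+100],None,fx=2.9,fy=2.9,interpolation=cv2.INTER_CUBIC))
E
```

```text
[ 0.49582961 -0.33462871  0.12941807] [-3.14109972e+00 -6.75276122e-04  1.72876035e+00]
[[48.6346, 0.4954, -0.3355, 93.0], [48.2581, 0.4954, -0.3345, 96.0], [47.76, 0.4954, -0.3345, 90.0]]
[[49.5389, 0.4964, -0.3355, 99.0], [49.0702, 0.4964, -0.3355, 96.0], [49.0308, 0.4964, -0.3355, 102.0]]
B [[49.3946, 0.4816, -0.2538, 90.0], [49.0437, 0.4816, -0.2548, 96.0], [48.8052, 0.4816, -0.2538, 93.0]]
```

View pics/w8.png

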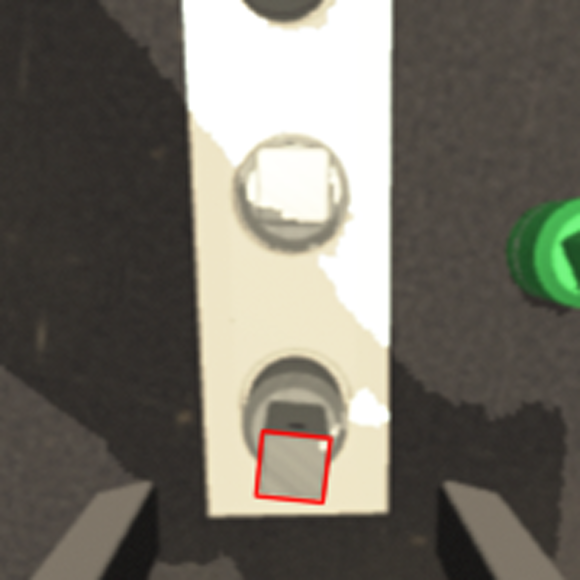

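The crop shows B standing upright again at (292,185) and C's fitted top at (293,466) between the fingers. I grip C.

Call:
move_arm(increments=[[0.7,-0.013,-0.006,0,0,0,0.071],[0.7,0,0,0.4,0,0,0],[0.7,0,0,0.4,0,0,0],[0.7,0,0,0.3,0,0,0],[0.7,0,0,0.185,0,0,0],[0.7,0,0,0,0,0,0],[0,0,0,0,0,0,0],[0,0,0,0,0,0,0],[0,0,0,0,0,0,0],[0,0,0,0,0,0,0],[0,0,0,0,0,0,0],[0,0,0,0,0,0,0],[0,0,0,0,0,0,0]])

```text
time_s: 30.45
ee_pos: [0.496, -0.3352, 0.0657]
eef_rot: [3.141, 0.0, 1.659]
force: [0.8, 0.9, -0.1]
grip_width: 0.0195
grip_force: 49.9
```

Call:
move_arm(increments=[[0,0,0,-0.2,0,0,0],[0,0,0,-0.5,0,0,0],[0,0,0,-0.8,0,0,0],[0,0,0,-1,0,0,0],[0,0,0,-0.5,0,0,0],[0,0,0,0,0,0,0.093],[0,0,0,0,0,0,0],[0,0,0,0,0,0,0]])

```text
time_s: 31.25
ee_pos: [0.4956, -0.3349, 0.2152]
eef_rot: [-3.141, -0.001, 1.568]
force: [-0.0, -0.6, -4.0]
grip_width: 0.0195
grip_force: 49.9
```

```bash
python3 - <<'E'
from key import *
p,o=wrist();print(o["ee_pos"],o["eef_rot"],o["force"],o["moment"],o["grip_width"])
z=o["ee_pos"][2]+.0395
v,f=fitsq(p,z,o["ee_pos"][:2],o["eef_rot"][2]);print(v-np.r_[o["ee_pos"][:2],o["eef_rot"][2]],f)
E
```

```text
[ 0.49563676 -0.33488422  0.21516437] [-3.14055553e+00 -7.98972022e-04  1.56813711e+00] [-0.0413292  -0.55515673 -4.03670496] [-0.04814951  0.0655058  -0.04124282] 0.019519862361388474
[ 0.00082825 -0.0004076  -0.06061791] -78.5490951538086
```

Call:
move_arm(increments=[[0,0.89,-0.011,0,0,0,0],[0,0.89,-0.011,0,0,0,0],[0,0.89,-0.011,0,0,0,0],[0,0.89,-0.011,0,0,0,0],[0,0.89,-0.011,0,0,0,0],[0,0.89,-0.011,0,0,0,0],[0,0.89,-0.011,0,0,0,0],[0,0.89,-0.011,0,0,0,0],[0,0.89,-0.011,0,0,0,0],[0,0.89,-0.011,0,0,0,0],[0,0,0,0.4,0,0,0],[0,0,0,0.4,0,0,0],[0,0,0,0.17,0,0,0],[0,0,0,0,0,0,0],[0,0,0,0,0,0,0]])

```text
time_s: 32.8
ee_pos: [0.493, 0.1097, 0.1678]
eef_rot: [3.141, -0.0, 1.566]
force: [-0.3, -0.5, -2.9]
grip_width: 0.0196
grip_force: 50.0
```

Call:
move_arm(increments=[[0,0.006,-0.028,0.05,0,0,0],[0,0,0,0.05,0,0,0],[0,0,0,0.05,0,0,0],[0,0,0,0.03,0,0,0],[0,0,0,0,0,0,0]])

```text
time_s: 33.3
ee_pos: [0.4918, 0.1102, 0.1594]
eef_rot: [3.14, -0.0, 1.566]
force: [-2.0, -0.0, 10.0]
grip_width: 0.0193
grip_force: 50.0
```

Call:
move_arm(increments=[[0,0.01,0,0,0,0,0],[0,0,0.01,0,0,0,0],[0,-0.02,0,0,0,0,0],[0,0,-0.02,0,0,0,0],[0,0.02,0,0,0,0,0],[0,-0.01,0.01,0,0,0,0],[0,0,0,0,0,0,0]])

```text
time_s: 34.0
ee_pos: [0.4918, 0.1102, 0.1595]
eef_rot: [3.14, -0.0, 1.566]
force: [-2.9, -0.8, 9.4]
grip_width: 0.0199
grip_force: 50.0
```

Call:
move_arm(increments=[[0,0,0,0,0,0,0.08],[0,0,0,0,0,0,-0.08],[0,0,0,0,0,0,-0.08],[0,0,0,0,0,0,0.08],[0,0,0,0,0,0,0]])

```text
time_s: 34.5
ee_pos: [0.4916, 0.1101, 0.1592]
eef_rot: [3.14, 0.0, 1.563]
force: [-3.5, -0.4, 6.5]
grip_width: 0.0195
grip_force: 50.0
```

Call:
move_arm(increments=[[0,0,0,-0.08,0,0,0],[0,0,0,0,0,0,-0.13],[0,0,0,0,0,0,-0.13],[0,0,0,0,0,0,-0.13],[0,0,0,0,0,0,-0.134],[0,0,0,0,0,0,0],[0,0,0,0.04,0,0,0],[0,0,0,0.04,0,0,0],[0,0,0,0,0,0,0]])

```text
time_s: 35.4
ee_pos: [0.4911, 0.1102, 0.1577]
eef_rot: [-3.141, -0.0, 2.088]
force: [0.4, 0.3, -2.4]
grip_width: 0.0196
grip_force: 50.0
```

Call:
move_arm(increments=[[0,0,0,0.02,0,0,0],[0,0,0,0.02,0,0,0],[0,0,0,0,0,0,0]])

```text
time_s: 35.7
ee_pos: [0.4912, 0.1102, 0.156]
eef_rot: [-3.141, -0.0, 2.089]
force: [0.2, 0.2, -2.3]
grip_width: 0.0198
grip_force: 50.0
```

C is going on at the 30° alternative. I continue down to the washer.

Call:
move_arm(increments=[[0,0,0,0.04,0,0,0],[0,0,0,0.04,0,0,0],[0,0,0,0.04,0,0,0],[0,0,0,0.03,0,0,0],[0,0,0,0,0,0,0]])

```text
time_s: 36.2
ee_pos: [0.4912, 0.1102, 0.1484]
eef_rot: [-3.141, -0.0, 2.09]
force: [0.4, -0.7, -3.4]
grip_width: 0.0196
grip_force: 50.0
```

Call:
move_arm(increments=[[0,0,0,0.03,0,0,0],[0,0,0,0.03,0,0,0],[0,0,0,0,0,0,0]])

```text
time_s: 36.5
ee_pos: [0.4917, 0.1102, 0.1475]
eef_rot: [3.14, 0.001, 2.09]
force: [-6.5, -0.7, 13.9]
grip_width: 0.0196
grip_force: 50.1
```

Seated on the washer, with z as expected. I turn clockwise.

Call:
move_arm(increments=[[0,0,0,0,0,0,0.06],[0,0,0,0,0,0,0.06],[0,0,0,0,0,0,0.06],[0,0,0,0,0,0,0.06],[0,0,0,0,0,0,0.06]])

```text
time_s: 37.0
ee_pos: [0.4916, 0.11, 0.1474]
eef_rot: [3.14, 0.001, 1.788]
force: [-6.1, -3.5, 15.3]
grip_width: 0.0195
grip_force: 50.2
```

```bash
cat > o.py <<'E'
from h import *
o=ctrl.get_obs();print(o["time_s"],o["ee_pos"].round(4),o["eef_rot"].round(4),o["force"].round(1),o["moment"].round(3),o["grip_width"])
E
python3 o.py
```

```text
37.0 [0.4916 0.11   0.1474] [3.140e+00 8.000e-04 1.788e+00] [-6.1 -3.5 15.3] [-0.706  1.721  0.372] 0.019493832539379776
```

Call:
move_arm(increments=[[0,0,0,0,0,0,0.05],[0,0,0,0,0,0,0.05]])

```text
time_s: 37.2
ee_pos: [0.4916, 0.11, 0.1474]
eef_rot: [3.14, 0.001, 1.688]
force: [-6.0, -3.6, 15.2]
grip_width: 0.0193
grip_force: 50.2
```

```bash
python3 o.py
```

```text
37.2 [0.4916 0.11   0.1474] [3.1399e+00 5.0000e-04 1.6883e+00] [-6.  -3.6 15.2] [-0.689  1.687  0.469] 0.01927159685355968
```

Call:
move_arm(increments=[[0,0,0,0,0,0,0.05],[0,0,0,0,0,0,0.05]])

```text
time_s: 37.4
ee_pos: [0.4917, 0.1101, 0.1475]
eef_rot: [3.14, 0.0, 1.588]
force: [-6.0, -2.9, 15.9]
grip_width: 0.02
grip_force: 50.2
```

```bash
python3 o.py
```

```text
37.4 [0.4917 0.1101 0.1475] [3.1396e+00 3.0000e-04 1.5883e+00] [-6.  -2.9 15.9] [-0.68   1.569  0.391] 0.020026812276380517
```

The drag torque of about 0.4 N m confirms that C grips the nut. I continue to the stop.

Call:
move_arm(increments=[[0,0,0,0,0,0,0.04],[0,0,0,0,0,0,0.04]])

```text
time_s: 37.6
ee_pos: [0.4917, 0.1101, 0.1474]
eef_rot: [3.14, 0.0, 1.509]
force: [-5.7, -2.6, 15.0]
grip_width: 0.0198
grip_force: 50.2
```

```bash
python3 o.py
```

```text
37.6 [0.4917 0.1101 0.1474] [3.1396e+00 2.0000e-04 1.5087e+00] [-5.7 -2.6 15. ] [-0.702  1.576  0.37 ] 0.0198388223083388
```

Call:
move_arm(increments=[[0,0,0,0,0,0,0.04],[0,0,0,0,0,0,0.04]])

```text
time_s: 37.8
ee_pos: [0.4917, 0.11, 0.1474]
eef_rot: [3.139, 0.0, 1.429]
force: [-5.9, -3.1, 14.8]
grip_width: 0.0198
grip_force: 50.2
```

```bash
python3 o.py
```

```text
37.8 [0.4917 0.11   0.1474] [3.1395 0.     1.4287] [-5.9 -3.1 14.8] [-0.649  1.572  0.401] 0.01981124644557526
```

Call:
move_arm(increments=[[0,0,0,0,0,0,0.04],[0,0,0,0,0,0,0.04]])

```text
time_s: 38.0
ee_pos: [0.4918, 0.1101, 0.1474]
eef_rot: [3.139, -0.0, 1.349]
force: [-4.4, -2.5, 14.8]
grip_width: 0.0198
grip_force: 50.5
```

```bash
python3 o.py
```

```text
38.0 [0.4918 0.1101 0.1474] [ 3.1393e+00 -2.0000e-04  1.3490e+00] [-4.4 -2.5 14.8] [-0.567  1.297  0.685] 0.019808655957715363
```

Call:
move_arm(increments=[[0,0,0,0,0,0,0.03],[0,0,0,0,0,0,0.03]])

```text
time_s: 38.2
ee_pos: [0.4919, 0.1101, 0.1474]
eef_rot: [3.139, -0.0, 1.29]
force: [-4.4, -1.7, 14.3]
grip_width: 0.0195
grip_force: 51.1
```

```bash
python3 o.py
```

```text
38.2 [0.4919 0.1101 0.1474] [ 3.1390e+00 -4.0000e-04  1.2898e+00] [-4.4 -1.7 14.3] [-0.513  1.117  0.984] 0.019534860020720395
```

Call:
move_arm(increments=[[0,0,0,0,0,0,0.03],[0,0,0,0,0,0,0.03],[0,0,0,0,0,0,0.03],[0,0,0,0,0,0,0]], force=60)

```text
time_s: 38.6
ee_pos: [0.492, 0.1102, 0.1475]
eef_rot: [3.139, -0.001, 1.201]
force: [-3.5, -0.9, 14.3]
grip_width: 0.0195
grip_force: 62.2
```

```bash
python3 o.py
```

```text
38.6 [0.492  0.1102 0.1475] [ 3.1388e+00 -7.0000e-04  1.2006e+00] [-3.5 -0.9 14.3] [-0.586  1.03   1.352] 0.019527583689164987
```

Call:
move_arm(increments=[[0,0,0,0.01,0,0,0.03],[0,0,0,0,0,0,0],[0,0,0,0,0,0,0],[0,0,0,0,0,0,0],[0,0,0,0,0,0,0],[0,0,0,0,0,0,0]])

```text
time_s: 39.2
ee_pos: [0.4921, 0.1101, 0.1474]
eef_rot: [3.138, -0.001, 1.171]
force: [-4.9, -2.5, 17.2]
grip_width: 0.0196
grip_force: 61.1
```

```bash
python3 o.py; python3 - <<'E'
from key import *
p,o=wrist();z=o["ee_pos"][2]+.0385
v,f=fitsq(p,z,o["ee_pos"][:2],o["eef_rot"][2]+.1);print(v-np.r_[o["ee_pos"][:2],o["eef_rot"][2]],f)
E
```

```text
39.2 [0.4921 0.1101 0.1474] [ 3.1384e+00 -1.0000e-03  1.1713e+00] [-4.9 -2.5 17.2] [-0.611  1.408  1.044] 0.019615974550930552
[ 1.34015340e-04 -6.09642797e-05  1.24426096e-02] -79.89176940917969
```

Call:
move_arm(increments=[[0,0,0,0,0,0,0.04],[0,0,0,0,0,0,0.04],[0,0,0,0,0,0,0]])

```text
time_s: 39.55
ee_pos: [0.4919, 0.11, 0.1472]
eef_rot: [3.139, -0.001, 1.089]
force: [-6.4, -3.6, 16.7]
grip_width: 0.0192
grip_force: 60.1
```

```bash
python3 o.py; python3 - <<'E'
from key import *
p,o=wrist();z=o["ee_pos"][2]+.0385
for a in (0,.15,.3):
    v,f=fitsq(p,z,o["ee_pos"][:2],o["eef_rot"][2]+a);print(v-np.r_[o["ee_pos"][:2],o["eef_rot"][2]],f)
o=ctrl.get_obs();print(o["moment"],o["tau"],o["qpos"])
E
```

```text
39.55 [0.4919 0.11   0.1472] [ 3.1392e+00 -8.0000e-04  1.0888e+00] [-6.4 -3.6 16.7] [-0.866  1.576  0.199] 0.019153328774587385
[-4.06267701e-05 -9.39381608e-05 -3.76651738e-03] -79.9139633178711
[-5.24076343e-05 -4.22362096e-05 -8.02851192e-03] -79.9139633178711
[-4.06267701e-05 -9.39381608e-05 -3.76651738e-03] -79.9139633178711
[-0.74848221  1.4976157   0.25601017] [  0.57234557 -39.71199274 -30.11879683   0.77882404  -1.96932636
   0.50732285] [ 1.47752355e-01  2.30882134e-01  1.69726404e+00 -7.87347935e-04
  1.21096915e+00  6.29036227e-01]
```

The torque rose to 1.35 N m and then fell away, so I test further while watching the moment.

Call:
move_arm(increments=[[0,0,0,0,0,0,0.05],[0,0,0,0,0,0,0.05],[0,0,0,0,0,0,0]])

```text
time_s: 39.9
ee_pos: [0.492, 0.1101, 0.1473]
eef_rot: [3.139, -0.002, 0.988]
force: [-4.9, -1.4, 18.0]
grip_width: 0.0194
grip_force: 60.1
```

```bash
python3 o.py
```

```text
39.9 [0.492  0.1101 0.1473] [ 3.1391e+00 -1.6000e-03  9.8770e-01] [-4.9 -1.4 18. ] [-0.538  1.523 -0.296] 0.019429947550318676
```

Call:
move_arm(increments=[[0,0,0,0,0,0,0.05],[0,0,0,0,0,0,0.05],[0,0,0,0,0,0,0]])

```text
time_s: 40.2
ee_pos: [0.4921, 0.11, 0.1474]
eef_rot: [3.139, -0.002, 0.888]
force: [-5.1, -3.6, 18.0]
grip_width: 0.0195
grip_force: 60.0
```

```bash
python3 o.py
```

```text
40.2 [0.4921 0.11   0.1474] [ 3.139e+00 -1.800e-03  8.881e-01] [-5.1 -3.6 18. ] [-0.84   1.509  0.002] 0.019456845787183073
```

Call:
move_arm(increments=[[0,0,0,0,0,0,0.05],[0,0,0,0,0,0,0.05],[0,0,0,0,0,0,0]])

```text
time_s: 40.5
ee_pos: [0.4922, 0.1101, 0.1474]
eef_rot: [3.139, -0.002, 0.788]
force: [-5.3, -2.7, 17.7]
grip_width: 0.0197
grip_force: 60.0
```

```bash
python3 o.py
```

```text
40.5 [0.4922 0.1101 0.1474] [ 3.1391e+00 -2.4000e-03  7.8820e-01] [-5.3 -2.7 17.7] [-0.733  1.202  0.06 ] 0.019686271091312414
```

The moment went through zero to negative, so the over-driven socket rode over a nut corner once the nut was tight, and it may have nudged the nut back. I'll re-engage on the next flats and stop at a moderate torque.

Call:
move_arm(increments=[[0,0,0,0,0,0,0.08],[0,0,0,0,0,0,0.08],[0,0,0,0,0,0,0.08],[0,0,0,0,0,0,0]])

```text
time_s: 40.9
ee_pos: [0.4922, 0.1098, 0.1474]
eef_rot: [3.139, -0.003, 0.547]
force: [-3.9, -4.6, 18.3]
grip_width: 0.0196
grip_force: 60.0
```

```bash
python3 o.py
```

```text
40.9 [0.4922 0.1098 0.1474] [ 3.1392e+00 -2.6000e-03  5.4740e-01] [-3.9 -4.6 18.3] [-1.177  1.32   0.231] 0.019636727774295037
```

Call:
move_arm(increments=[[0,0,0,0,0,0,0.05],[0,0,0,0,0,0,0.05],[0,0,0,0,0,0,0]])

```text
time_s: 41.2
ee_pos: [0.4922, 0.1098, 0.1474]
eef_rot: [3.139, -0.003, 0.449]
force: [-4.7, -4.6, 17.9]
grip_width: 0.0197
grip_force: 60.1
```

```bash
python3 o.py
```

```text
41.2 [0.4922 0.1098 0.1474] [ 3.1393e+00 -2.7000e-03  4.4850e-01] [-4.7 -4.6 17.9] [-1.261  1.281  0.324] 0.019715639041692316
```

Call:
move_arm(increments=[[0,0,0,0,0,0,0.03],[0,0,0,0,0,0,0.03],[0,0,0,0,0,0,0]])

```text
time_s: 41.5
ee_pos: [0.4922, 0.1097, 0.1474]
eef_rot: [3.139, -0.003, 0.389]
force: [-4.1, -4.8, 18.1]
grip_width: 0.0196
grip_force: 60.1
```

```bash
python3 o.py
```

```text
41.5 [0.4922 0.1097 0.1474] [ 3.1394e+00 -2.9000e-03  3.8920e-01] [-4.1 -4.8 18.1] [-1.265  1.257  0.357] 0.01960564755627106
```

Call:
move_arm(increments=[[0,0,0,0,0,0,0.03],[0,0,0,0,0,0,0.03],[0,0,0,0,0,0,0]])

```text
time_s: 41.8
ee_pos: [0.4922, 0.1097, 0.1474]
eef_rot: [3.139, -0.003, 0.329]
force: [-3.8, -5.2, 18.0]
grip_width: 0.0193
grip_force: 60.2
```

```bash
python3 o.py
```

```text
41.8 [0.4922 0.1097 0.1474] [ 3.1395e+00 -2.9000e-03  3.2940e-01] [-3.8 -5.2 18. ] [-1.362  1.36   0.557] 0.019250813112162687
```

Call:
move_arm(increments=[[0,0,0,0,0,0,0.03],[0,0,0,0,0,0,0.01],[0,0,0,0,0,0,0]])

```text
time_s: 42.1
ee_pos: [0.4922, 0.1097, 0.1474]
eef_rot: [3.139, -0.003, 0.29]
force: [-3.8, -5.1, 17.6]
grip_width: 0.0193
grip_force: 60.3
```

```bash
python3 o.py
```

```text
42.1 [0.4922 0.1097 0.1474] [ 3.1395e+00 -3.1000e-03  2.9040e-01] [-3.8 -5.1 17.6] [-1.419  1.256  0.654] 0.01929721895081949
```

Call:
move_arm(increments=[[0,0,0,0,0,0,0.03],[0,0,0,0,0,0,0],[0,0,0,0,0,0,0],[0,0,0,0,0,0,0],[0,0,0,0,0,0,0],[0,0,0,0,0,0,0],[0,0,0,0,0,0,0],[0,0,0,0,0,0,0],[0,0,0,0,0,0,0],[0,0,0,0,0,0,0]])

```text
time_s: 43.1
ee_pos: [0.4923, 0.1096, 0.1474]
eef_rot: [3.139, -0.003, 0.261]
force: [-3.6, -5.6, 19.0]
grip_width: 0.0191
grip_force: 60.5
```

```bash
python3 o.py; python3 - <<'E'
from prof import *
p=ctrl.camera("top")
for n,c in (("A",(.466,-.178)),("B",(.4826,-.2558))): print(n,prof(p,c,range(60,150,6))[0])
E
```

```text
43.1 [0.4923 0.1096 0.1474] [ 3.1394e+00 -3.1000e-03  2.6090e-01] [-3.6 -5.6 19. ] [-1.49   1.191  0.791] 0.019125674154543835
A [31.6617, 0.468, -0.18, 90.0]
B [26.234, 0.4846, -0.2578, 96.0]
```

The torque holds steady at 0.79 N m against the stop, the key is seated, and the other two keys stand in the stand. I hand in.

```bash
python3 -c "
from station import ctrl
print(ctrl.hand_in())"
```

```text
the job is handed in; nothing more can be done
None
```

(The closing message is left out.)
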